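# Move the test cuts to the display rack in reverse order

### The job

Move the four test cuts from the plywood cutting rack to the empty white display rack, one to each bay, in reverse order: seen from the robot, the piece now at the left end goes to the right end and so on, so that visitors across the table read them in cutting order. Lay each piece flat, lengthwise along its bay and in the middle of it, leave the coloured cards where they are, and do not disturb the roll of tape or the chuck key.

Things in the scene. Friction and masses are not known exactly. Their poses are not given: they have to be found in the camera images.
- long_strip: long thin pine strip, 18 wide x 90 long x 10 high (mm), loose, lying flat; at the start it lies on the red card, lengthwise along the bay. Its origin is the centre of its underside, z up; its y axis runs along its length, x across its width. Grasp it across the width at the middle.
- pine_block: short broad pine offcut, 31 wide x 62 long x 12 high (mm), loose, lying flat; at the start it lies on the black card, lengthwise along the bay. Its origin is the centre of its underside, z up; its y axis runs along its length, x across its width. Grasp it across the width at the middle.
- wavy_foam: thick white polystyrene offcut with wavy sides, 35 wide x 84 long x 26 high (mm), loose, lying flat; at the start it lies on the green card, lengthwise along the bay. Its origin is the centre of its underside, z up; its y axis runs along its length, x across its width. Grasp it across the width at the middle.
- foam_sliver: small, slightly curved white polystyrene sliver, 13 wide x 42 long x 8 high (mm), loose, lying flat; at the start it lies on the blue card, lengthwise along the bay. Its origin is the centre of its underside, z up; its y axis runs along its length, x across its width. Grasp it across the width at the middle.
- red_card: red card, 98 (x) x 50 (y) x 2 mm, fixed on the board of the plywood cutting rack, filling one of its bays, on which the long pine strip lies at the start; it stays there and so still shows afterwards which bay that piece came from. Its origin is the centre of its underside, z up; same axes as the cutting rack.
- black_card: black card, 98 (x) x 50 (y) x 2 mm, fixed on the board of the plywood cutting rack, filling one of its bays, on which the pine offcut lies at the start; it stays there and so still shows afterwards which bay that piece came from. Its origin is the centre of its underside, z up; same axes as the cutting rack.
- green_card: green card, 98 (x) x 50 (y) x 2 mm, fixed on the board of the plywood cutting rack, filling one of its bays, on which the wavy foam offcut lies at the start; it stays there and so still shows afterwards which bay that piece came from. Its origin is the centre of its underside, z up; same axes as the cutting rack.
- blue_card: blue card, 98 (x) x 50 (y) x 2 mm, fixed on the board of the plywood cutting rack, filling one of its bays, on which the foam sliver lies at the start; it stays there and so still shows afterwards which bay that piece came from. Its origin is the centre of its underside, z up; same axes as the cutting rack.
- cutting_rack: plywood rack with wooden dowels, holding the pieces on their cards. Board 108 (x) x 272 (y) mm, fixed; origin: centre of its underside, top at z = 14; y to the robot's left (yaw within 9 deg). Four bays along x, centres x 0, y -99, -33, 33, 99. Between bays only dowels 6 thick, 16 high, at x -42 and 42, y -132, -66, 0, 66, 132; the middle is open for fingers.
- display_rack: white rack with steel dowels, empty, with flush grey felt in each bay. Board 108 (x) x 272 (y) mm, fixed; origin: centre of its underside, top at z = 14; y to the robot's left (yaw within 9 deg). Four bays along x, centres x 0, y -99, -33, 33, 99. Between bays only dowels 6 thick, 16 high, at x -42 and 42, y -132, -66, 0, 66, 132; the middle is open for fingers.
- masking_tape: bystander: black roll of tape, 62 mm across, 19 mm high, loose on the table to the right. Its origin is the centre of its underside, z up.
- chuck_key: bystander: steel drill chuck key, 56 x 61 x 12 mm, loose on the table to the left. Its origin is the centre of its underside, z up.
Mind the look-alikes: they are no part of the job. Of the things shaped like the long_strip, the pine one is meant.

How it is judged (in metres and radians):
At the end, for the whole second after the job is handed in: Each piece lies flat (0.15 rad), released and at rest, in the bay of the white rack that mirrors its card's bay in the plywood rack (left-most to right-most, and so on), its centre within 14 mm across and 15 mm along the bay, its length within 0.2 rad of the bay's direction (((y of red_card in the frame of cutting_rack between -0.119 and -0.079 m and y of long_strip in the frame of display_rack between 0.085 and 0.113 m) or (y of red_card in the frame of cutting_rack between -0.053 and -0.013 m and y of long_strip in the frame of display_rack between 0.019 and 0.047 m) or (y of red_card in the frame of cutting_rack between 0.013 and 0.053 m and y of long_strip in the frame of display_rack between -0.047 and -0.019 m) or (y of red_card in the frame of cutting_rack between 0.079 and 0.119 m and y of long_strip in the frame of display_rack between -0.113 and -0.085 m)) and x of long_strip in the frame of display_rack between -0.015 and 0.015 m and z of long_strip in the frame of display_rack between 0.009 and 0.019 m and angle between the y axis of each of long_strip, pine_block, wavy_foam, foam_sliver and the x axis of display_rack, either way round below 0.2 rad and angle between each of long_strip, pine_block, wavy_foam, foam_sliver's own z axis and vertical below 0.15 rad and linear speed of each of long_strip, pine_block, wavy_foam, foam_sliver below 0.02 m/s and angular speed of each of long_strip, pine_block, wavy_foam, foam_sliver below 0.2 rad/s and contact force between each of long_strip, pine_block, wavy_foam, foam_sliver and the fingers below 0.05 N and ((y of black_card in the frame of cutting_rack between -0.119 and -0.079 m and y of pine_block in the frame of display_rack between 0.085 and 0.113 m) or (y of black_card in the frame of cutting_rack between -0.053 and -0.013 m and y of pine_block in the frame of display_rack between 0.019 and 0.047 m) or (y of black_card in the frame of cutting_rack between 0.013 and 0.053 m and y of pine_block in the frame of display_rack between -0.047 and -0.019 m) or (y of black_card in the frame of cutting_rack between 0.079 and 0.119 m and y of pine_block in the frame of display_rack between -0.113 and -0.085 m)) and x of pine_block in the frame of display_rack between -0.015 and 0.015 m and z of pine_block in the frame of display_rack between 0.009 and 0.019 m and ((y of green_card in the frame of cutting_rack between -0.119 and -0.079 m and y of wavy_foam in the frame of display_rack between 0.085 and 0.113 m) or (y of green_card in the frame of cutting_rack between -0.053 and -0.013 m and y of wavy_foam in the frame of display_rack between 0.019 and 0.047 m) or (y of green_card in the frame of cutting_rack between 0.013 and 0.053 m and y of wavy_foam in the frame of display_rack between -0.047 and -0.019 m) or (y of green_card in the frame of cutting_rack between 0.079 and 0.119 m and y of wavy_foam in the frame of display_rack between -0.113 and -0.085 m)) and x of wavy_foam in the frame of display_rack between -0.015 and 0.015 m and z of wavy_foam in the frame of display_rack between 0.009 and 0.019 m and ((y of blue_card in the frame of cutting_rack between -0.119 and -0.079 m and y of foam_sliver in the frame of display_rack between 0.085 and 0.113 m) or (y of blue_card in the frame of cutting_rack between -0.053 and -0.013 m and y of foam_sliver in the frame of display_rack between 0.019 and 0.047 m) or (y of blue_card in the frame of cutting_rack between 0.013 and 0.053 m and y of foam_sliver in the frame of display_rack between -0.047 and -0.019 m) or (y of blue_card in the frame of cutting_rack between 0.079 and 0.119 m and y of foam_sliver in the frame of display_rack between -0.113 and -0.085 m)) and x of foam_sliver in the frame of display_rack between -0.015 and 0.015 m and z of foam_sliver in the frame of display_rack between 0.009 and 0.019 m); the robot touches nothing.
It fails at once if the roll of tape is moved more than 20 mm (distance of masking_tape from where it was at the start of the episode above 0.02 m).
It fails at once if the chuck key is moved more than 20 mm (distance of chuck_key from where it was at the start of the episode above 0.02 m).
It also fails if it takes over 109 s, if anything falls off the work surface, if the arm or the gripper's body presses on something with over 40 N, if the wrist force passes 120 N, or if a joint passes its speed limit or range.

### The arm

A 6-joint arm with a two-finger parallel gripper is mounted at the origin on a cart in front of the work surface, level with it; the furniture and walls round the work are solid. World frame = base frame: x ahead of the robot, y to its left, z up, the work surface at z = 0. Lengths are in mm, angles in rad, forces in N, time in s.
With the tool pointing down it reaches from about 425 to 925 mm from the base axis. Payload 12.5 kg.
Tool frame: the origin (TCP) lies at the very end of the fingers, on their centre line; the grasp point (between the pads) lies 19 mm behind it; z points along the fingers, y is the line along which they close (so a half turn about z gives the same grasp; the last joint's range is limited). The gripper opens to 85 mm and grips with 20 to 120 N. Pads are 22 mm wide; open, the fingers measure 114 mm over their backs; the gripper's body (76 mm by 85 mm) begins 54 mm behind the grasp point. The pads swing forward as they close: fully open they stand 13 mm farther back than shut.
Start: joints at [-1.408, 0.491, 1.559, -0, 1.092, -0.106], TCP at [166.007, -602.569, 203.927] pointing down, gripper open.
Joint ranges: [-3.1, 3.1], [-0.84, 2.19], [0.05, 2.79], [-1.13, 4.28], [0.06, 2.93], [-2.69, 2.69]. Speed limits (rad/s): [2.22, 2.22, 2.79, 3.14, 3.14, 3.14].

### API

Orientations are given as a unit quaternion [w, x, y, z].
In Python, from bench import telemetry, read_camera, get_calibration, bot gives the robot as it stands.
- The arm moves only by the tool apply_moves, never from a script. Its argument "plan" is a list of rows, each an object with "delta_pos": the shift along the tool's x, y, z in cm, a list of three; "roll": the turn about the tool's z in rad; "grip": the finger opening in cm, from 0 to 8.54. A call has exactly 8 rows; each row shifts and turns the commanded pose from where the row before left it, along the tool's axes as they then stand; what a row does not reach is not made up. A row lasts 1/10 s, in which the tool goes at most 50 mm and 8.59 degrees, less where a joint would pass 70% of its speed; a pose out of reach is approached as far as the arm can. A call is refused whole if a number of a shift passes 5 or a number of a turn 0.15, either way. A call with a gripper value outside its range is refused whole. The fingers move at their own pace and stop on an object; the grip force is fixed at half the most. Time passes only in rows, so rows that do not move let the fingers close, or fill a call up. It gives the time, the measured TCP pose, the force, the opening and the grip force at its end, in the units of the state.
- telemetry.observe(): the state, without advancing time (a new reading comes with each control period).
- read_camera(name): name is "side" or "top"; returns the picture (384x512x3 uint8, red, green, blue); there is no depth.
- get_calibration(name): a dict with "vfov" (degrees; the focal length in pixels is half the picture's height over the tangent of half this angle, whatever the lens; pixels are square), "cx", "cy" (the principal point, pixels), "R" (3x3) and "t" (3): a world point X has camera coordinates R X + t. Camera axes: x right, y down, z forward; pixel columns grow to the right and rows downward; lengths in mm; the calibration is good to about 2 mm. A picture is of the moment at which its call begins. get_calibration takes no time and is no camera call.
- bot.close_job(): hands the job in; it is judged then, once.
The state is a dict: "clock": time; "q": joint angles; "joint_velocities": joint speeds; "tau": joint torques, N m; "tcp_pos": TCP position; "tcp_rot": TCP orientation; "wrist_force": force on the tool from outside, world axes, zero at the start; "moment": the same for the moment, N m; "gripper_width": finger opening in mm; "grip_force": force on a finger pad.
Only numpy, scipy, OpenCV 4.12 (cv2) and the standard library are available. Lean on these libraries where they do the work, as an engineer would, in place of code of your own. Each camera call takes 0.05 s, during which the arm holds its last target. There are 200 camera calls.

## Working session

There is one attempt and no reset: what is moved stays moved. The work goes in short steps, Python scripts to look and compute and a tool call to move; the robot and the scene stay as the last step left them, time stands still between calls to the robot, and variables do not carry over. Pictures are saved under pics/ and viewed, at most 14 in all, crops included, and the job is handed in when it is done.

Besides the shell and the picture viewer there is one more tool, called after "Request:" as name(argument=value, ...) on one line, values as JSON. apply_moves: Moves the arm, as the interface text tells. Its arguments: {"type":"object","properties":{"plan":{"type":"array"}},"required":["plan"]}

```bash
mkdir -p pics; python3 - <<'E'
from bench import telemetry, read_camera, get_calibration, bot
import cv2
for n in ("top","side"):
    c=get_calibration(n); print(n,c)
    cv2.imwrite(f"pics/{n}0.png",cv2.resize(read_camera(n)[:,:,::-1],(800,600),interpolation=cv2.INTER_CUBIC))
s=telemetry.observe();print(s)
E
```

```text
top {'vfov': 51.28324940476672, 'cx': 253.47549714082234, 'cy': 195.94438726186894, 'R': array([[ 0.00227051, -0.99997463,  0.00675216],
       [-0.99424003, -0.0029809 , -0.10713488],
       [ 0.10715229, -0.00647001, -0.99422157]]), 't': array([  85.37883387,  572.214568  , 1021.26212031])}
side {'vfov': 44.91991050852027, 'cx': 254.22833184149684, 'cy': 188.3156785377803, 'R': array([[ 9.83490148e-01, -1.80959934e-01, -7.94485301e-04],
       [-9.23312750e-02, -4.98021103e-01, -8.62235418e-01],
       [ 1.55634394e-01,  8.48073395e-01, -5.06507110e-01]]), 't': array([-527.00101435,  155.9372716 ,  991.50176471])}
{'clock': 0.1, 'q': array([-1.40759671e+00,  4.91490042e-01,  1.55941283e+00,  2.84367835e-06,
        1.09169723e+00, -1.05598868e-01]), 'joint_velocities': array([ 0.0019433 , -0.00070335,  0.00026257, -0.0007399 ,  0.00034662,
        0.00151778]), 'tau': array([ 3.54850796e-03, -6.19445372e+01, -2.62024730e+01, -8.27055169e-05,
        2.86426111e-03,  1.27905912e-05]), 'tcp_pos': array([ 165.96785138, -602.31512918,  203.38355322]), 'tcp_rot': array([-5.03553957e-04,  9.90981971e-01,  1.33994330e-01, -1.32446062e-05]), 'wrist_force': array([-0.57163954, -0.13708862,  0.28269244]), 'moment': array([ 0.02439545,  0.0118016 , -0.01481284]), 'grip_force': 0.0, 'gripper_width': 85.57424587491731}
```

View pics/top0.png

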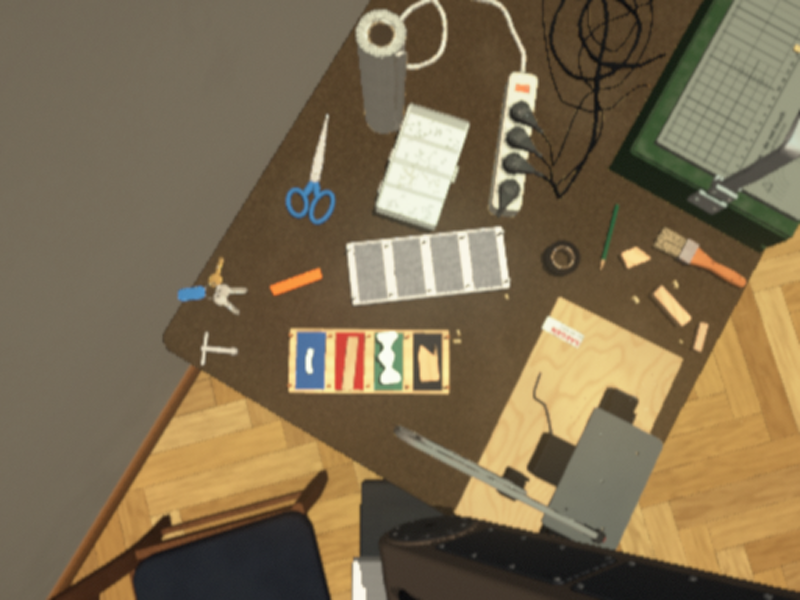

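View pics/side0.png

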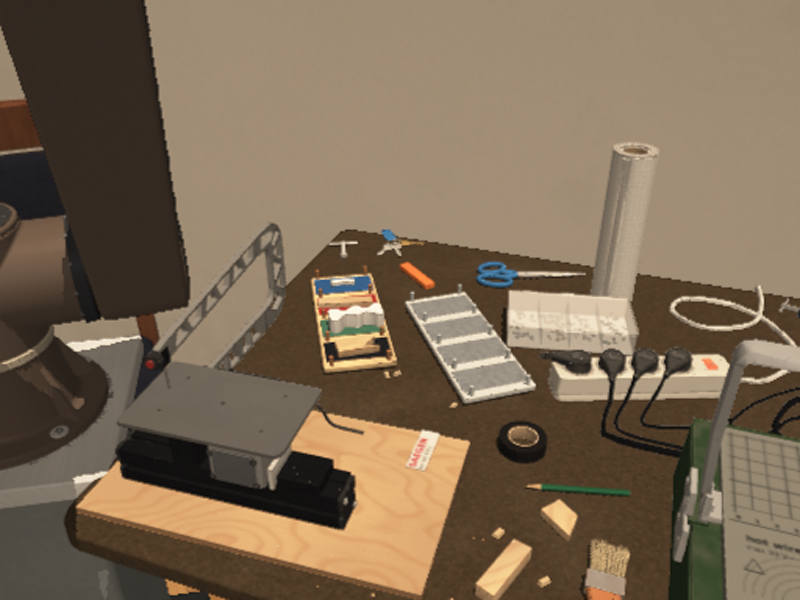

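The racks are visible in both views. In the top view the cutting rack spans (290,330)-(450,393), with its cards blue, red, green, black from left to right. The white display rack spans (347,228)-(510,305). Two things could be the long strip: the orange bar at (295,281) and the pine strip on the red card at (350,360). The pine strip on the red card fits the description. I'll confirm that in enlarged crops.

```bash
python3 - <<'E'
from bench import read_camera
import cv2
for n,(x,y,w,h,s) in dict(top=(170,140,165,120,4.8),side=(195,168,150,95,5.3)).items():
    im=read_camera(n)[:,:,::-1]
    cv2.imwrite(f"pics/{n}_raw.png",im)
    cv2.imwrite(f"pics/{n}1.png",cv2.resize(im[y:y+h,x:x+w],None,fx=s,fy=s,interpolation=cv2.INTER_CUBIC))
E
```

```text
(no output)
```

View pics/top1.png

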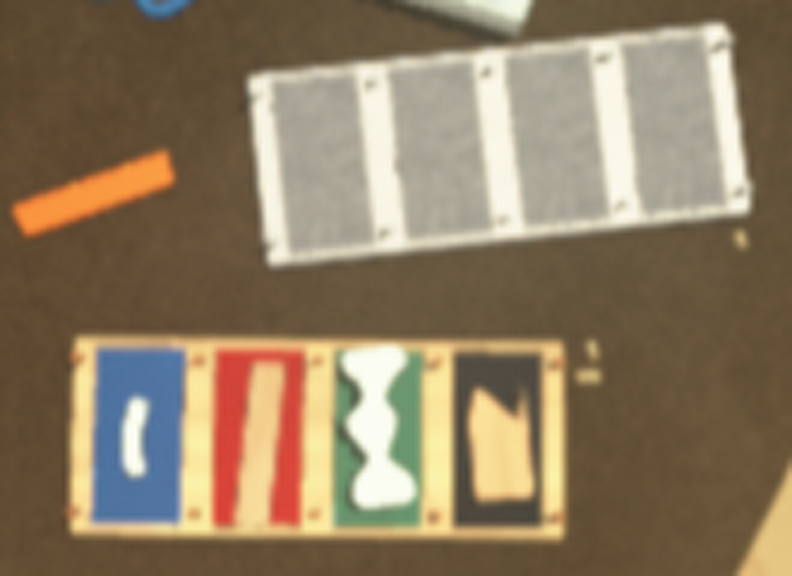

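View pics/side1.png

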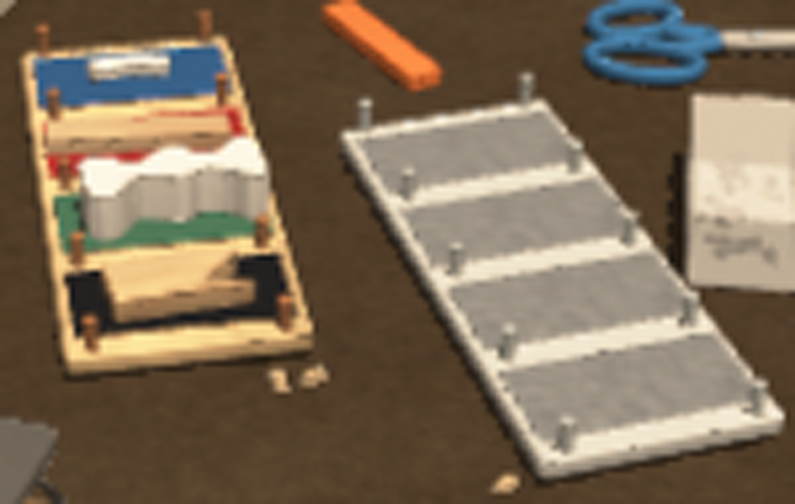

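The crops confirm that the pine strip lies on the red card at top-crop (260,443), and that the orange bar at (95,193) is the look-alike. Next I'll triangulate the rack corners, the piece tops and the truss obstacle.

```bash
cat > h.py <<'E'
import numpy as np
from bench import get_calibration
def cam(n):
    c=get_calibration(n); f=192/np.tan(np.radians(c["vfov"]/2))
    K=np.array([[f,0,c["cx"]],[0,f,c["cy"]],[0,0,1]]); return K,c["R"],c["t"]
C={n:cam(n) for n in("top","side")}
OFF=dict(top=(170,140,4.8),side=(195,168,5.3))
def px(n,p): x,y,s=OFF[n]; return np.array([x+(p[0]+.5)/s-.5,y+(p[1]+.5)/s-.5])
def ray(n,uv):
    K,R,t=C[n]; d=R.T@np.linalg.solve(K,[*uv,1]); return -R.T@t,d/np.linalg.norm(d)
def tri(a,b):
    (o1,d1),(o2,d2)=ray("top",a),ray("side",b)
    s=np.linalg.lstsq(np.c_[d1,-d2],o2-o1,rcond=None)[0]
    p,q=o1+s[0]*d1,o2+s[1]*d2; return (p+q)/2,np.linalg.norm(p-q)
def plane(n,uv,z):
    o,d=ray(n,uv); return o+d*(z-o[2])/d[2]
E
python3 - <<'E'
from h import *
np.set_printoptions(precision=1,suppress=True)
def rack(name,T,S):
    P=[tri(px("top",a),px("side",b)) for a,b in zip(T,S)]
    for p,e in P: print(name,p,round(e,1))
    P=np.array([p for p,_ in P])
    Q=np.array([plane("top",px("top",a),14)[:2] for a in T]); Q2=np.array([plane("side",px("side",b),14)[:2] for b in S])
    for Q in (Q,Q2):
        print(" z14",Q.mean(0),"len",np.linalg.norm(Q[0]-Q[1]),np.linalg.norm(Q[3]-Q[2]),np.linalg.norm(Q[0]-Q[3]),np.linalg.norm(Q[1]-Q[2]))
        d=Q[0]-Q[1]+Q[3]-Q[2]; e=Q[0]-Q[3]+Q[1]-Q[2]; print(" yaw %.3f %.3f"%(np.arctan2(-d[0],d[1]),np.arctan2(e[1],e[0])))
rack("disp",[(250,75),(727,25),(749,214),(269,266)],[(545,100),(783,412),(540,466),(342,133)])
rack("cut",[(76,338),(563,342),(563,537),(71,534)],[(223,37),(312,338),(68,363),(22,55)])
for n,a,b in [("sliver",(135,437),(130,58)),("strip",(260,443),(140,122)),("foam",(371,426),(178,180)),("pine",(501,444),(180,270))]:
    print(n,*tri(px("top",a),px("side",b)))
k=.64
for a,b in [((400,430),(275,228)),((400,430),(280,300)),((605,540),(150,365)),((380,30),(635,150)),((795,140),(745,350))]:
    print("obst",a,*tri(np.array(a)*k,np.array(b)*k))
for n,pts,z in [("sliver",[(141,400),(137,474),(135,437)],24),("strip",[(249,360),(285,362),(270,526),(237,525)],26),("foam",[(373,348),(384,508),(371,426),(377,428)],42),("pine",[(470,392),(478,500),(526,385),(533,498),(501,444)],28)]:
    print(n,[plane("top",px("top",p),z)[:2] for p in pts])
E
```

```text
disp [684.4 172.8  13.4] 0.6
disp [713.5 -95.9  15.5] 0.3
disp [ 607.  -107.3   11.8] 1.2
disp [577.3 161.   12.6] 2.3
 z14 [645.   32.8] len 270.60852747171623 269.52478448535 108.64132705226002 108.19929432472257
 yaw 0.111 0.103
 z14 [645.9  31.7] len 267.5871089118607 270.3557384505808 107.19308221945444 108.89063343207152
 yaw 0.110 0.135
cut [535.5 267.6  13.4] 0.3
cut [534.   -2.5  10.5] 0.8
cut [427.3  -1.9  10.8] 0.9
cut [428.9 268.1  13.1] 1.8
 z14 [481.2 132.9] len 269.7804056123254 269.5951868478566 107.55765420463928 107.15233027645455
 yaw -0.005 -0.006
 z14 [481.3 129.8] len 273.90180349118947 272.656040806426 105.43472185121146 105.16775134828676
 yaw -0.008 -0.004
sliver [481.7 232.3  25.6] 1.677010311713881
strip [478.6 164.1  27.9] 1.7527543944829203
foam [488.4 103.7  30.9] 2.965427154547402
pine [479.3  33.   28.9] 3.8117923565730956
obst (400, 430) [379.3  82.3 200.5] 5.066140470761515
obst (400, 430) [372.8  80.6  84.5] 2.5501813167796437
obst (605, 540) [ 233.1 -201.   185.9] 3.0069971801393383
obst (380, 30) [922.3 111.6 270.3] 3.3525658543713517
obst (795, 140) [ 756.1 -425.7  294.8] 12.445450527025042
sliver [array([501. , 229.7]), array([460.8, 231.2]), array([480.8, 232.6])]
strip [array([522.9, 170.8]), array([521.9, 151.1]), array([432.9, 158.4]), array([433.4, 176.3])]
foam [array([528.6, 102.8]), array([443. ,  96.6]), array([486.7, 103.7]), array([485.6, 100.5])]
pine [array([505.7,  49.9]), array([447.2,  45.7]), array([509.6,  19.4]), array([448.3,  15.8]), array([477.5,  33.1])]
```

Both racks triangulate to z of about 13 and match their stated sizes. The cutting rack is at about (481,131) with yaw 0, and the display rack is at about (645,32) with yaw 0.107. A truss roughly 200 mm high runs from (379,82) to (233,-201), so I'll travel above it.

Request:
apply_moves(plan=[{"delta_pos": [0,0,-2],"roll": 0.102,"grip": 5},{"delta_pos": [0,0,-2],"roll": 0.102,"grip": 5},{"delta_pos": [0,0,-2],"roll": 0.102,"grip": 5},{"delta_pos": [3.81,-2.54,0],"roll": 0,"grip": 5},{"delta_pos": [3.81,-2.54,0],"roll": 0,"grip": 5},{"delta_pos": [3.81,-2.54,0],"roll": 0,"grip": 5},{"delta_pos": [3.81,-2.54,0],"roll": 0,"grip": 5},{"delta_pos": [3.81,-2.54,0],"roll": 0,"grip": 5}])

```text
clock: 1.0
tcp_pos: [362.4, -481.5, 263.9]
tcp_rot: [0.0, 1.0, -0.019, -0.0]
wrist_force: [0.2, -0.7, -0.7]
gripper_width: 49.8
grip_force: 0.0
```

Request:
apply_moves(plan=[{"delta_pos": [2.53,-4.06,0],"roll": 0,"grip": 5},{"delta_pos": [2.53,-4.06,0],"roll": 0,"grip": 5},{"delta_pos": [2.53,-4.06,0],"roll": 0,"grip": 5},{"delta_pos": [2.53,-4.06,0],"roll": 0,"grip": 5},{"delta_pos": [2.53,-4.06,0],"roll": 0,"grip": 5},{"delta_pos": [2.53,-4.06,0],"roll": 0,"grip": 5},{"delta_pos": [2.53,-4.06,0],"roll": 0,"grip": 5},{"delta_pos": [2.53,-4.06,0],"roll": 0,"grip": 5}])

```text
clock: 1.8
tcp_pos: [576.2, -163.9, 263.9]
tcp_rot: [0.0, 1.0, -0.019, 0.0]
wrist_force: [1.0, -1.1, -0.3]
gripper_width: 50.1
grip_force: 0.0
```

Request:
apply_moves(plan=[{"delta_pos": [-1.27,-4.56,0],"roll": 0,"grip": 5},{"delta_pos": [-1.27,-4.56,0],"roll": 0,"grip": 5},{"delta_pos": [-1.27,-4.56,0],"roll": 0,"grip": 5},{"delta_pos": [-1.27,-4.56,0],"roll": 0,"grip": 5},{"delta_pos": [-1.27,-4.56,0],"roll": 0,"grip": 5},{"delta_pos": [-1.27,-4.56,0],"roll": 0,"grip": 5},{"delta_pos": [-1.27,-4.56,0],"roll": 0,"grip": 5},{"delta_pos": [0,0,0],"roll": 0,"grip": 5}])

```text
clock: 2.6
tcp_pos: [496.9, 160.8, 263.9]
tcp_rot: [-0.0, 1.0, -0.016, -0.0]
wrist_force: [0.6, -1.0, 0.7]
gripper_width: 50.1
grip_force: 0.0
```

```bash
cat > go.py <<'E'
# usage: go.py x y z phi : remaining shift in tool axes (cm, after the roll) and roll
import sys,numpy as np
from bench import telemetry
from scipy.spatial.transform import Rotation as R
s=telemetry.observe(); p=np.array(s["tcp_pos"]); w,*v=s["tcp_rot"]
M=R.from_quat([*v,w]).as_matrix(); phi=np.arctan2(M[1,0],M[0,0])
print("t %.1f"%s["clock"],"p",p.round(1),"phi %.3f tilt %.3f"%(phi,np.arccos(-M[2,2])),"F",np.round(s["wrist_force"],1),"w %.1f"%s["gripper_width"])
a=[float(k) for k in sys.argv[1:]]
for x,y,z,f in zip(*[iter(a)]*4):
    d=(np.array([x,y,z])-p)/10; c,n=np.cos(f),np.sin(f)
    print("roll %.3f d %.2f %.2f %.2f"%(phi-f,c*d[0]+n*d[1],n*d[0]-c*d[1],-d[2])); p=np.array([x,y,z]); phi=f
E
python3 go.py 480.8 231.5 60 -.037
```

```text
t 2.6 p [496.9 160.8 263.9] phi -0.032 tilt 0.001 F [ 0.6 -1.   0.7] w 50.1
roll 0.005 d -1.87 -7.00 20.39
```

Request:
apply_moves(plan=[{"delta_pos": [-0.94,-3.5,0],"roll": 0.005,"grip": 4},{"delta_pos": [-0.93,-3.5,0],"roll": 0,"grip": 4},{"delta_pos": [0,0,4.1],"roll": 0,"grip": 4},{"delta_pos": [0,0,4.1],"roll": 0,"grip": 4},{"delta_pos": [0,0,4.1],"roll": 0,"grip": 4},{"delta_pos": [0,0,4.1],"roll": 0,"grip": 4},{"delta_pos": [0,0,3.99],"roll": 0,"grip": 4},{"delta_pos": [0,0,0],"roll": 0,"grip": 4}])

```text
clock: 3.4
tcp_pos: [480.5, 226.0, 56.0]
tcp_rot: [0.001, 1.0, -0.021, -0.004]
wrist_force: [0.7, 0.0, 1.0]
gripper_width: 40.1
grip_force: 0.0
```

Request:
apply_moves(plan=[{"delta_pos": [0,0,1.5],"roll": 0,"grip": 4},{"delta_pos": [0,0,1.5],"roll": 0,"grip": 4},{"delta_pos": [0,0,1.1],"roll": 0,"grip": 4},{"delta_pos": [0,0,0],"roll": 0,"grip": 4},{"delta_pos": [0,0,0],"roll": 0,"grip": 0},{"delta_pos": [0,0,0],"roll": 0,"grip": 0},{"delta_pos": [0,0,0],"roll": 0,"grip": 0},{"delta_pos": [0,0,0],"roll": 0,"grip": 0}])

```text
clock: 4.2
tcp_pos: [482.7, 227.3, 19.4]
tcp_rot: [-0.0, 1.0, -0.021, 0.0]
wrist_force: [0.0, 0.0, -0.3]
gripper_width: -0.1
grip_force: 0.0
```

```bash
python3 go.py 480.8 231.5 130 -.037 656 -66 130 0.107; python3 - <<'E'
from bench import read_camera
import cv2
im=read_camera("side")[:,:,::-1]; x,y,w,h=180,140,170,120
cv2.imwrite("pics/s2.png",cv2.resize(im[y:y+h,x:x+w],None,fx=4.7,fy=4.7,interpolation=cv2.INTER_CUBIC))
E
```

```text
t 4.2 p [482.7 227.3  19.4] phi -0.042 tilt 0.001 F [ 0.   0.  -0.3] w -0.1
roll -0.005 d -0.21 -0.41 -11.06
roll -0.144 d 14.24 31.45 -0.00
```

View pics/s2.png

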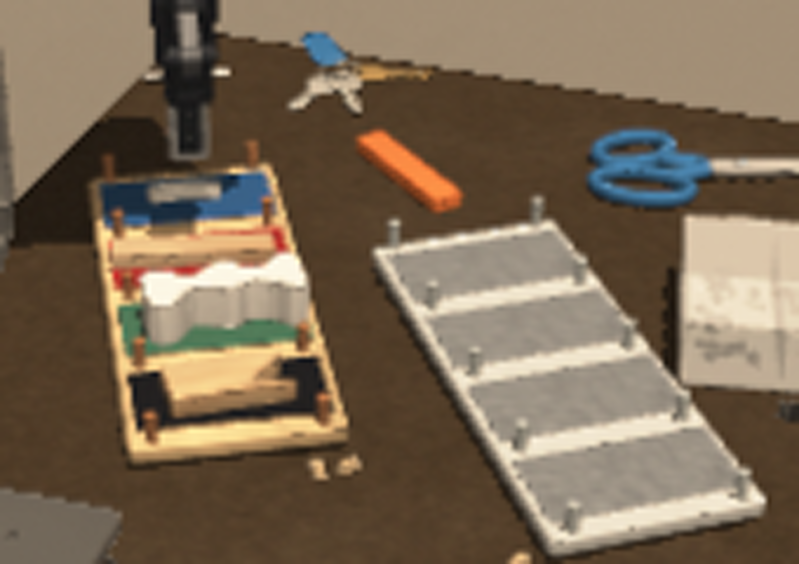

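The fingers are shut and the tip is at side crop (188,158), clearly above and beyond the sliver at (185,190). So the tip is not where I computed. I'll triangulate the actual tip from both views.

```bash
python3 - <<'E'
from h import *
from bench import read_camera,telemetry
import cv2
np.set_printoptions(precision=1,suppress=True)
s=telemetry.observe(); P=np.array(s["tcp_pos"]); print(P,s["q"])
for n in C:
    K,R,t=C[n]
    for X in (P,P+[0,0,30],[481,232,24]):
        q=K@(R@X+t); print(n,q[:2]/q[2])
im=read_camera("top")[:,:,::-1]; x,y=160,190
cv2.imwrite("pics/t2.png",cv2.resize(im[y:y+90,x:x+120],None,fx=6.5,fy=6.5,interpolation=cv2.INTER_CUBIC))
for z in (20,30,40,50,60): print(z,plane("side",(219.6,173.3),z))
E
```

```text
[482.7 227.3  19.3] [ 0.3  0.6  1.9 -0.   0.6  1.9]
top [200. 230.]
top [198.5 229.7]
top [198.  230.6]
side [219.5 181.4]
side [219.1 171.6]
side [218.6 179.1]
20 [488.2 271.6  20. ]
30 [486.4 253.2  30. ]
40 [484.6 234.9  40. ]
50 [482.9 216.5  50. ]
60 [481.1 198.2  60. ]
```

View pics/t2.png

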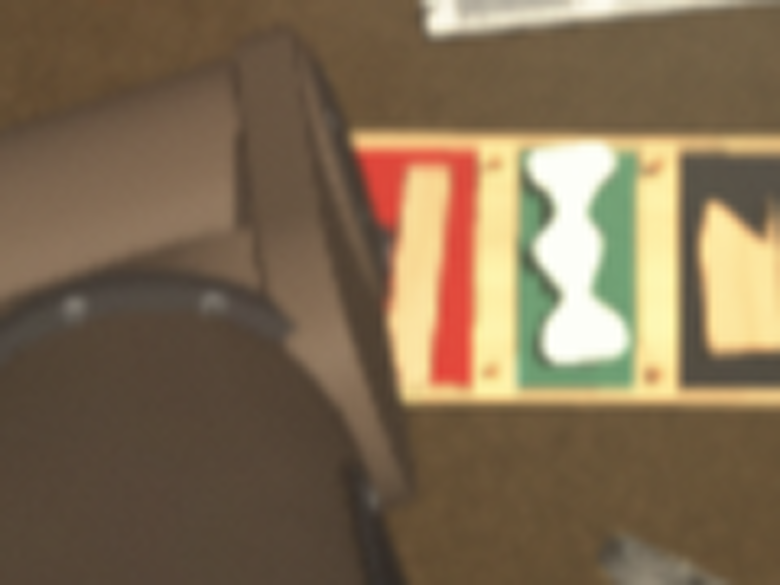

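The side view puts the shut tips about 25 mm above the reported TCP: they are at row 173.3, and 181.4 was expected. The column agrees, and the sliver has not been touched. I'll open, go lower in small steps, and watch the force.

Request:
apply_moves(plan=[{"delta_pos": [-0.1,-0.2,0],"roll": 0,"grip": 4},{"delta_pos": [-0.1,-0.2,0],"roll": 0,"grip": 4},{"delta_pos": [0,0,0],"roll": 0,"grip": 4},{"delta_pos": [0,0,0.3],"roll": 0,"grip": 4},{"delta_pos": [0,0,0.3],"roll": 0,"grip": 4},{"delta_pos": [0,0,0.3],"roll": 0,"grip": 4},{"delta_pos": [0,0,0.3],"roll": 0,"grip": 4},{"delta_pos": [0,0,0],"roll": 0,"grip": 4}])

```text
clock: 5.1
tcp_pos: [480.5, 231.2, 6.4]
tcp_rot: [0.0, 1.0, -0.021, -0.0]
wrist_force: [-0.2, -0.3, 0.1]
gripper_width: 40.1
grip_force: 0.0
```

```bash
python3 go.py; python3 - <<'E'
from bench import read_camera
import cv2
im=read_camera("side")[:,:,::-1]; x,y,w,h=190,145,75,55
cv2.imwrite("pics/s3.png",cv2.resize(im[y:y+h,x:x+w],None,fx=10,fy=10,interpolation=cv2.INTER_CUBIC))
E
```

```text
t 5.1 p [480.5 231.2   6.4] phi -0.042 tilt 0.001 F [-0.2 -0.3  0.1] w 40.1
```

View pics/s3.png

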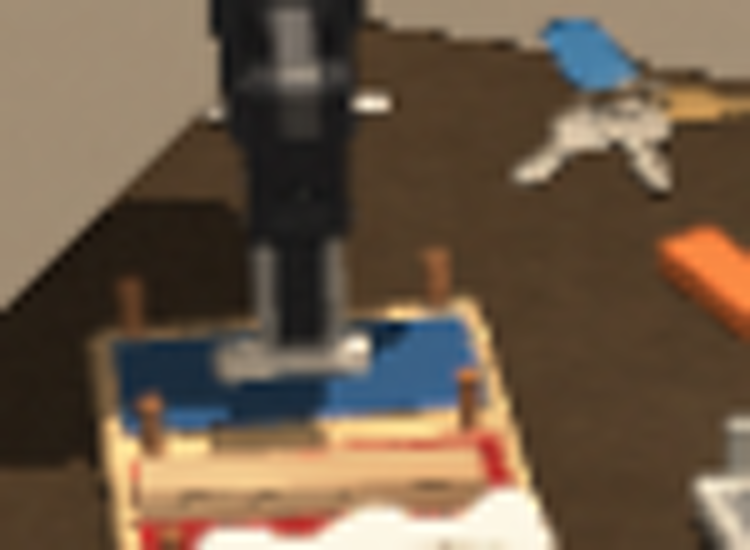

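The near fingertip ends at about (305,345), just above and behind the sliver top. The tip is still about 20 mm too high, so I'll keep descending.

Request:
apply_moves(plan=[{"delta_pos": [0,0,0.2],"roll": 0,"grip": 4},{"delta_pos": [0,0,0.2],"roll": 0,"grip": 4},{"delta_pos": [0,0,0.2],"roll": 0,"grip": 4},{"delta_pos": [0,0,0.2],"roll": 0,"grip": 4},{"delta_pos": [0,0,0.2],"roll": 0,"grip": 4},{"delta_pos": [0,0,0.2],"roll": 0,"grip": 4},{"delta_pos": [0,0,0.2],"roll": 0,"grip": 4},{"delta_pos": [0,0,0],"roll": 0,"grip": 4}])

```text
clock: 5.95
tcp_pos: [480.6, 231.3, -7.3]
tcp_rot: [0.0, 1.0, -0.021, -0.0]
wrist_force: [-0.3, 0.1, -0.2]
gripper_width: 40.0
grip_force: 0.0
```

```bash
python3 go.py; python3 - <<'E'
from bench import read_camera
import cv2
im=read_camera("side")[:,:,::-1]; x,y,w,h=190,145,75,55
cv2.imwrite("pics/s4.png",cv2.resize(im[y:y+h,x:x+w],None,fx=10,fy=10,interpolation=cv2.INTER_CUBIC))
E
```

```text
t 6.0 p [480.6 231.3  -7.3] phi -0.042 tilt 0.000 F [-0.3  0.1 -0.2] w 40.0
```

View pics/s4.png

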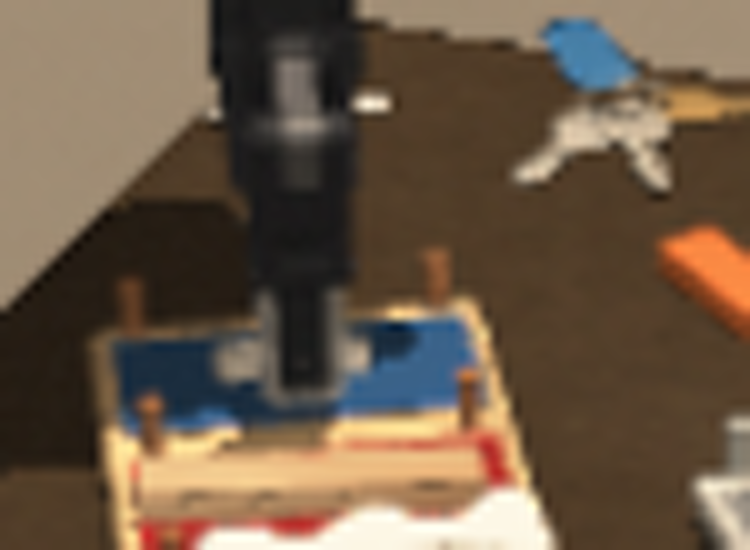

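The near finger is now in front of the sliver, with its tip at about (305,405), i.e. z of about 22. I'll go 3 mm lower and close.

Request:
apply_moves(plan=[{"delta_pos": [0,0,0.15],"roll": 0,"grip": 4},{"delta_pos": [0,0,0.15],"roll": 0,"grip": 4},{"delta_pos": [0,0,0],"roll": 0,"grip": 2},{"delta_pos": [0,0,0],"roll": 0,"grip": 0.5},{"delta_pos": [0,0,0],"roll": 0,"grip": 0},{"delta_pos": [0,0,0],"roll": 0,"grip": 0},{"delta_pos": [0,0,0],"roll": 0,"grip": 0},{"delta_pos": [0,0,0],"roll": 0,"grip": 0}])

```text
clock: 6.8
tcp_pos: [480.8, 231.3, -9.9]
tcp_rot: [0.0, 1.0, -0.021, 0.0]
wrist_force: [-0.7, -1.2, 5.3]
gripper_width: 10.5
grip_force: 59.2
```

```bash
python3 go.py 480.8 231.5 90 -.037 656 -66 90 0.107
```

```text
t 6.8 p [480.8 231.3  -9.9] phi -0.042 tilt 0.000 F [-0.7 -1.2  5.3] w 10.5
roll -0.005 d 0.00 -0.02 -9.99
roll -0.144 d 14.24 31.45 -0.00
```

Gripped: opening 10.5 mm, grip force 59 N, and a slight touch on the card. The tips are therefore about 26 mm above the reported TCP. Now lift and carry.

Request:
apply_moves(plan=[{"delta_pos": [0,0,-2],"roll": 0,"grip": 0},{"delta_pos": [0,0,-4],"roll": 0,"grip": 0},{"delta_pos": [0,0,-4],"roll": 0,"grip": 0},{"delta_pos": [0,0,0],"roll": -0.075,"grip": 0},{"delta_pos": [0,0,0],"roll": -0.074,"grip": 0},{"delta_pos": [1.78,3.93,0],"roll": 0,"grip": 0},{"delta_pos": [1.78,3.93,0],"roll": 0,"grip": 0},{"delta_pos": [1.78,3.93,0],"roll": 0,"grip": 0}])

```text
clock: 7.6
tcp_pos: [547.0, 118.7, 89.9]
tcp_rot: [-0.0, 0.999, 0.054, 0.0]
wrist_force: [-0.1, 0.8, -0.6]
gripper_width: 9.5
grip_force: 58.7
```

Request:
apply_moves(plan=[{"delta_pos": [1.78,3.93,0],"roll": 0,"grip": 0},{"delta_pos": [1.78,3.93,0],"roll": 0,"grip": 0},{"delta_pos": [1.78,3.93,0],"roll": 0,"grip": 0},{"delta_pos": [1.78,3.93,0],"roll": 0,"grip": 0},{"delta_pos": [1.78,3.93,0],"roll": 0,"grip": 0},{"delta_pos": [0,0,0],"roll": 0,"grip": 0},{"delta_pos": [0,0,0],"roll": 0,"grip": 0},{"delta_pos": [0,0,0],"roll": 0,"grip": 0}])

```text
clock: 8.4
tcp_pos: [655.2, -65.2, 89.7]
tcp_rot: [-0.0, 0.999, 0.054, -0.0]
wrist_force: [-0.5, -0.1, 0.7]
gripper_width: 9.8
grip_force: 58.7
```

```bash
python3 go.py 656 -66 5 .107 656 -66 -11 .107
```

```text
t 8.4 p [655.2 -65.2  89.7] phi 0.107 tilt 0.001 F [-0.5 -0.1  0.7] w 9.8
roll 0.000 d 0.07 0.09 8.47
roll 0.000 d 0.00 0.00 1.60
```

Request:
apply_moves(plan=[{"delta_pos": [0.07,0.09,3],"roll": 0,"grip": 0},{"delta_pos": [0,0,3],"roll": 0,"grip": 0},{"delta_pos": [0,0,2.47],"roll": 0,"grip": 0},{"delta_pos": [0,0,0.5],"roll": 0,"grip": 0},{"delta_pos": [0,0,0.5],"roll": 0,"grip": 0},{"delta_pos": [0,0,0.4],"roll": 0,"grip": 0},{"delta_pos": [0,0,0.2],"roll": 0,"grip": 0},{"delta_pos": [0,0,0],"roll": 0,"grip": 0}])

```text
clock: 9.2
tcp_pos: [656.9, -66.9, -10.1]
tcp_rot: [0.0, 0.999, 0.053, 0.0]
wrist_force: [0.2, -0.0, -0.1]
gripper_width: 10.0
grip_force: 58.7
```

Request:
apply_moves(plan=[{"delta_pos": [0,0,0],"roll": 0,"grip": 1.5},{"delta_pos": [0,0,0],"roll": 0,"grip": 2.5},{"delta_pos": [0,0,0],"roll": 0,"grip": 4},{"delta_pos": [0,0,0],"roll": 0,"grip": 4},{"delta_pos": [0,0,-1],"roll": 0,"grip": 4},{"delta_pos": [0,0,-3],"roll": 0,"grip": 4},{"delta_pos": [0,0,-3.5],"roll": 0,"grip": 4},{"delta_pos": [0,0,-3.5],"roll": 0,"grip": 4}])

```text
clock: 10.0
tcp_pos: [656.5, -66.9, 101.1]
tcp_rot: [0.0, 0.999, 0.053, -0.0]
wrist_force: [-0.1, 0.3, -1.0]
gripper_width: 40.2
grip_force: 0.0
```

```bash
python3 go.py 477.8 163.7 95 -.07 477.8 163.7 10 -.07 477.8 163.7 -8.5 -.07
```

```text
t 10.0 p [656.5 -66.9 101.1] phi 0.107 tilt 0.000 F [-0.1  0.3 -1. ] w 40.2
roll 0.177 d -19.43 -21.75 0.61
roll 0.000 d 0.00 -0.00 8.50
roll 0.000 d 0.00 -0.00 1.85
```

Request:
apply_moves(plan=[{"delta_pos": [0,0,0.3],"roll": 0.09,"grip": 4},{"delta_pos": [0,0,0.3],"roll": 0.087,"grip": 4},{"delta_pos": [-3.24,-3.63,0],"roll": 0,"grip": 4},{"delta_pos": [-3.24,-3.63,0],"roll": 0,"grip": 4},{"delta_pos": [-3.24,-3.63,0],"roll": 0,"grip": 4},{"delta_pos": [-3.24,-3.63,0],"roll": 0,"grip": 4},{"delta_pos": [-3.24,-3.63,0],"roll": 0,"grip": 4},{"delta_pos": [-3.23,-3.6,0],"roll": 0,"grip": 4}])

```text
clock: 10.8
tcp_pos: [476.9, 164.9, 94.1]
tcp_rot: [-0.0, 0.999, -0.035, 0.001]
wrist_force: [1.0, 1.7, 0.0]
gripper_width: 40.0
grip_force: 0.0
```

Request:
apply_moves(plan=[{"delta_pos": [0,0,0],"roll": 0,"grip": 4},{"delta_pos": [0,0,3],"roll": 0,"grip": 4},{"delta_pos": [0,0,3],"roll": 0,"grip": 4},{"delta_pos": [0,0,2],"roll": 0,"grip": 4},{"delta_pos": [0,0,0],"roll": 0,"grip": 4},{"delta_pos": [0,0,0],"roll": 0,"grip": 4},{"delta_pos": [0,0,0],"roll": 0,"grip": 4},{"delta_pos": [0,0,0],"roll": 0,"grip": 4}])

```text
clock: 11.6
tcp_pos: [478.7, 163.7, 14.4]
tcp_rot: [-0.0, 0.999, -0.035, 0.001]
wrist_force: [0.1, 0.4, 0.2]
gripper_width: 40.1
grip_force: 0.0
```

```bash
python3 go.py 477.8 163.7 -8.5 -.07; python3 - <<'E'
from bench import read_camera
import cv2,numpy as np
a=read_camera("side")[:,:,::-1][155:265,190:350]; b=read_camera("top")[:,:,::-1][140:250,170:335]
f=lambda i:cv2.resize(i,(790,295*2-300),interpolation=cv2.INTER_CUBIC)
g=lambda i,s:cv2.resize(i,None,fx=s,fy=s,interpolation=cv2.INTER_CUBIC)
cv2.imwrite("pics/c5.png",np.vstack([g(a[:80],4.6)[:,:736].copy()*1, g(b[:50,55:],6.69)[:230,:736]*1]) if False else g(np.hstack([a[:,:]]) ,4.9))
cv2.imwrite("pics/t5.png",g(b,4.8))
E
```

```text
t 11.6 p [478.7 163.7  14.4] phi -0.070 tilt 0.002 F [0.1 0.4 0.2] w 40.1
roll -0.000 d -0.09 0.01 2.29
```

View pics/t5.png

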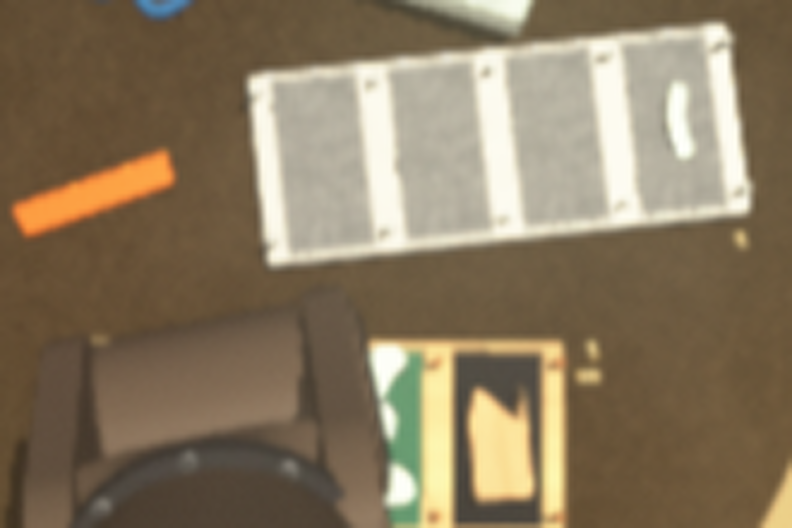

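View pics/c5.png

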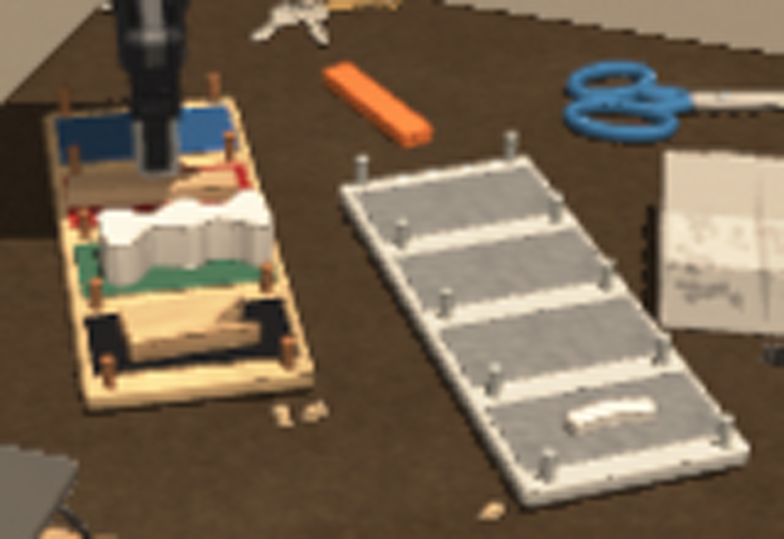

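The sliver lies flat and centred in the right-end bay, at top crop (681,120). The gripper straddles the strip at side crop (155,170). Now grasp the strip.

Request:
apply_moves(plan=[{"delta_pos": [-0.09,0,0.8],"roll": 0,"grip": 4},{"delta_pos": [0,0,0.8],"roll": 0,"grip": 4},{"delta_pos": [0,0,0.74],"roll": 0,"grip": 4},{"delta_pos": [0,0,0],"roll": 0,"grip": 2.4},{"delta_pos": [0,0,0],"roll": 0,"grip": 1},{"delta_pos": [0,0,0],"roll": 0,"grip": 0},{"delta_pos": [0,0,0],"roll": 0,"grip": 0},{"delta_pos": [0,0,0],"roll": 0,"grip": 0}])

```text
clock: 12.5
tcp_pos: [477.3, 163.8, -10.0]
tcp_rot: [0.0, 0.999, -0.035, 0.0]
wrist_force: [-0.4, -0.5, -0.9]
gripper_width: 16.2
grip_force: 58.7
```

```bash
python3 go.py 477.8 163.7 90 -.07 648.9 -0.5 90 0.107;  python3 - <<'E'
from h import *
for p in [(680.5,120),(681,83),(686,156)]: print(plane("top",px("top",p),22))
E
```

```text
t 12.5 p [477.3 163.8 -10. ] phi -0.070 tilt 0.000 F [-0.4 -0.5 -0.9] w 16.2
roll -0.000 d 0.05 0.00 -10.00
roll -0.177 d 15.26 18.15 -0.00
[657.70963305 -67.9104282   22.        ]
[678.67798221 -68.46790578  22.        ]
[637.40364132 -70.70414044  22.        ]
```

Request:
apply_moves(plan=[{"delta_pos": [0,0,-2],"roll": 0,"grip": 0},{"delta_pos": [0,0,-4],"roll": 0,"grip": 0},{"delta_pos": [0,0,-4],"roll": -0.09,"grip": 0},{"delta_pos": [0,0,0],"roll": -0.087,"grip": 0},{"delta_pos": [3.05,3.63,0],"roll": 0,"grip": 0},{"delta_pos": [3.05,3.63,0],"roll": 0,"grip": 0},{"delta_pos": [3.05,3.63,0],"roll": 0,"grip": 0},{"delta_pos": [3.05,3.63,0],"roll": 0,"grip": 0}])

```text
clock: 13.3
tcp_pos: [615.1, 30.9, 90.2]
tcp_rot: [0.0, 0.999, 0.053, 0.0]
wrist_force: [0.0, 0.9, 0.2]
gripper_width: 15.9
grip_force: 58.8
```

Request:
apply_moves(plan=[{"delta_pos": [3.05,3.63,0],"roll": 0,"grip": 0},{"delta_pos": [0,0,0],"roll": 0,"grip": 0},{"delta_pos": [0,0,2.5],"roll": 0,"grip": 0},{"delta_pos": [0,0,2.5],"roll": 0,"grip": 0},{"delta_pos": [0,0,2],"roll": 0,"grip": 0},{"delta_pos": [0,0,0],"roll": 0,"grip": 0},{"delta_pos": [0,0,0],"roll": 0,"grip": 0},{"delta_pos": [0,0,0],"roll": 0,"grip": 0}])

```text
clock: 14.1
tcp_pos: [648.7, -0.4, 21.2]
tcp_rot: [0.0, 0.999, 0.053, 0.001]
wrist_force: [-0.5, -0.2, -0.1]
gripper_width: 15.9
grip_force: 58.8
```

```bash
python3 go.py 648.9 -0.5 -11 0.107
```

```text
t 14.1 p [ 6.487e+02 -4.000e-01  2.120e+01] phi 0.107 tilt 0.002 F [-0.5 -0.2 -0.1] w 15.9
roll -0.000 d 0.02 0.02 3.22
```

Request:
apply_moves(plan=[{"delta_pos": [0,0,1.2],"roll": 0,"grip": 0},{"delta_pos": [0,0,1.2],"roll": 0,"grip": 0},{"delta_pos": [0,0,0.5],"roll": 0,"grip": 0},{"delta_pos": [0,0,0.3],"roll": 0,"grip": 0},{"delta_pos": [0,0,0],"roll": 0,"grip": 0},{"delta_pos": [0,0,0],"roll": 0,"grip": 2.2},{"delta_pos": [0,0,0],"roll": 0,"grip": 3.5},{"delta_pos": [0,0,0],"roll": 0,"grip": 3.5}])

```text
clock: 14.9
tcp_pos: [648.2, -0.5, -12.1]
tcp_rot: [0.0, 0.999, 0.053, 0.0]
wrist_force: [-0.2, -0.1, -1.2]
gripper_width: 34.8
grip_force: 0.0
```

Request:
apply_moves(plan=[{"delta_pos": [0,0,0],"roll": 0,"grip": 3.5},{"delta_pos": [0,0,-1],"roll": 0,"grip": 3.5},{"delta_pos": [0,0,-3],"roll": 0,"grip": 3.5},{"delta_pos": [0,0,-4],"roll": 0,"grip": 4},{"delta_pos": [0,0,-4],"roll": 0,"grip": 5.2},{"delta_pos": [0,0,0],"roll": 0.057,"grip": 5.2},{"delta_pos": [0,0,0],"roll": 0,"grip": 5.2},{"delta_pos": [0,0,0],"roll": 0,"grip": 5.2}])

```text
clock: 15.7
tcp_pos: [647.8, -0.4, 107.8]
tcp_rot: [0.0, 1.0, 0.026, -0.0]
wrist_force: [0.0, 0.0, -1.0]
gripper_width: 51.9
grip_force: 0.0
```

```bash
python3 go.py 485.7 102 108 .05 485.7 102 40 0.05 485.7 102 -8 .05
```

```text
t 15.7 p [ 6.478e+02 -4.000e-01  1.078e+02] phi 0.051 tilt 0.001 F [ 0.  0. -1.] w 51.9
roll 0.001 d -15.67 -11.04 -0.02
roll 0.000 d 0.00 0.00 6.80
roll 0.000 d 0.00 0.00 4.80
```

Request:
apply_moves(plan=[{"delta_pos": [-3.91,-2.76,0],"roll": 0,"grip": 5.2},{"delta_pos": [-3.91,-2.76,0],"roll": 0,"grip": 5.2},{"delta_pos": [-3.91,-2.76,0],"roll": 0,"grip": 5.2},{"delta_pos": [-3.91,-2.76,0],"roll": 0,"grip": 5.2},{"delta_pos": [0,0,0],"roll": 0,"grip": 5.2},{"delta_pos": [0,0,3.4],"roll": 0,"grip": 5.2},{"delta_pos": [0,0,3.4],"roll": 0,"grip": 5.2},{"delta_pos": [0,0,0],"roll": 0,"grip": 5.2}])

```text
clock: 16.5
tcp_pos: [484.6, 101.7, 36.5]
tcp_rot: [0.0, 1.0, 0.025, -0.003]
wrist_force: [-0.3, 0.2, 1.4]
gripper_width: 52.0
grip_force: 0.0
```

```bash
python3 go.py 485.7 102 -4 .05; python3 - <<'E'
from bench import read_camera
import cv2,numpy as np
g=lambda i:cv2.resize(i,None,fx=4.8,fy=4.8,interpolation=cv2.INTER_CUBIC)
a=g(read_camera("side")[:,:,::-1][165:230,195:350]); b=g(read_camera("top")[:,:,::-1][140:200,215:335])
o=np.zeros((600,800,3),np.uint8); o[:a.shape[0],:a.shape[1]]=a; o[312:600,:b.shape[1]]=b; cv2.imwrite("pics/c6.png",o)
E
```

```text
t 16.5 p [484.6 101.7  36.5] phi 0.051 tilt 0.007 F [-0.3  0.2  1.4] w 52.0
roll 0.001 d 0.12 -0.02 4.05
```

View pics/c6.png

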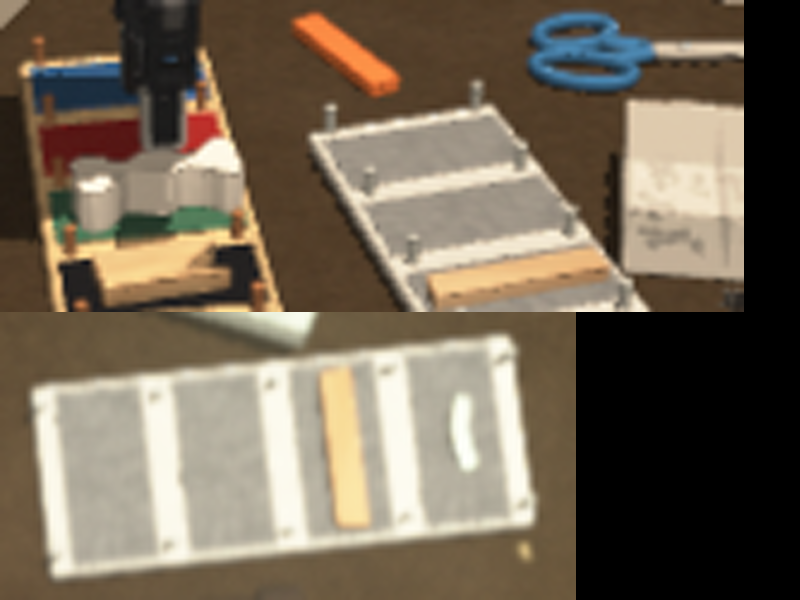

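The strip lies flat and centred in the third bay (about (345,450) in the lower half of the picture), and the sliver is unchanged. The gripper straddles the foam's middle at (163,145). Now grasp the foam.

Request:
apply_moves(plan=[{"delta_pos": [0,0,1.5],"roll": 0,"grip": 5.2},{"delta_pos": [0,0,1.5],"roll": 0,"grip": 5.2},{"delta_pos": [0,0,1],"roll": 0,"grip": 5.2},{"delta_pos": [0,0,0],"roll": 0,"grip": 5.2},{"delta_pos": [0,0,0],"roll": 0,"grip": 3},{"delta_pos": [0,0,0],"roll": 0,"grip": 1},{"delta_pos": [0,0,0],"roll": 0,"grip": 0},{"delta_pos": [0,0,0],"roll": 0,"grip": 0}])

```text
clock: 17.4
tcp_pos: [487.0, 102.0, 1.0]
tcp_rot: [0.0, 1.0, 0.025, 0.001]
wrist_force: [-0.7, 0.1, 7.3]
gripper_width: 33.6
grip_force: 60.3
```

```bash
python3 go.py 485.7 102 95 .05 641.9 65.1 95 0.107
```

```text
t 17.4 p [487. 102.   1.] phi 0.050 tilt 0.002 F [-0.7  0.1  7.3] w 33.6
roll -0.000 d -0.13 -0.00 -9.40
roll -0.057 d 15.14 5.34 -0.00
```

Request:
apply_moves(plan=[{"delta_pos": [0,0,-1],"roll": 0,"grip": 0},{"delta_pos": [0,0,-2],"roll": 0,"grip": 0},{"delta_pos": [0,0,-3],"roll": 0,"grip": 0},{"delta_pos": [0,0,-3.4],"roll": 0,"grip": 0},{"delta_pos": [0,0,0],"roll": -0.057,"grip": 0},{"delta_pos": [0,0,0],"roll": 0,"grip": 0},{"delta_pos": [0,0,0],"roll": 0,"grip": 0},{"delta_pos": [0,0,0],"roll": 0,"grip": 0}])

```text
clock: 18.2
tcp_pos: [486.1, 102.0, 93.5]
tcp_rot: [0.0, 0.999, 0.053, -0.001]
wrist_force: [-0.2, -0.3, -0.9]
gripper_width: 33.3
grip_force: 59.6
```

```bash
python3 go.py 641.9 65.1 95 0.107 641.9 65.1 20 .107
```

```text
t 18.2 p [486.1 102.   93.5] phi 0.106 tilt 0.001 F [-0.2 -0.3 -0.9] w 33.3
roll -0.001 d 15.10 5.33 -0.15
roll 0.000 d 0.00 0.00 7.50
```

Request:
apply_moves(plan=[{"delta_pos": [3.77,1.33,0],"roll": 0,"grip": 0},{"delta_pos": [3.77,1.33,0],"roll": 0,"grip": 0},{"delta_pos": [3.77,1.33,0],"roll": 0,"grip": 0},{"delta_pos": [3.77,1.33,0],"roll": 0,"grip": 0},{"delta_pos": [0,0,0],"roll": 0,"grip": 0},{"delta_pos": [0,0,3.5],"roll": 0,"grip": 0},{"delta_pos": [0,0,3.5],"roll": 0,"grip": 0},{"delta_pos": [0,0,0],"roll": 0,"grip": 0}])

```text
clock: 19.0
tcp_pos: [638.9, 65.3, 19.3]
tcp_rot: [-0.0, 0.999, 0.053, -0.004]
wrist_force: [-0.1, 0.0, -0.1]
gripper_width: 33.4
grip_force: 59.7
```

```bash
python3 go.py 641.9 65.1 -1 .107
```

```text
t 19.0 p [638.9  65.3  19.3] phi 0.106 tilt 0.009 F [-0.1  0.  -0.1] w 33.4
roll -0.001 d 0.30 0.05 2.03
```

Request:
apply_moves(plan=[{"delta_pos": [0,0,0.8],"roll": 0,"grip": 0},{"delta_pos": [0,0,0.8],"roll": 0,"grip": 0},{"delta_pos": [0,0,0.5],"roll": 0,"grip": 0},{"delta_pos": [0,0,0.25],"roll": 0,"grip": 0},{"delta_pos": [0,0,0],"roll": 0,"grip": 0},{"delta_pos": [0,0,0],"roll": 0,"grip": 0},{"delta_pos": [0,0,0],"roll": 0,"grip": 0},{"delta_pos": [0,0,0],"roll": 0,"grip": 0}])

```text
clock: 19.8
tcp_pos: [642.2, 65.2, 0.7]
tcp_rot: [0.0, 0.999, 0.053, 0.0]
wrist_force: [0.1, 0.5, 0.3]
gripper_width: 33.5
grip_force: 59.7
```

Request:
apply_moves(plan=[{"delta_pos": [0,0,0],"roll": 0,"grip": 3.8},{"delta_pos": [0,0,0],"roll": 0,"grip": 4.6},{"delta_pos": [0,0,0],"roll": 0,"grip": 5.2},{"delta_pos": [0,0,0],"roll": 0,"grip": 5.2},{"delta_pos": [0,0,-1],"roll": 0,"grip": 5.2},{"delta_pos": [0,0,-3],"roll": 0,"grip": 5.2},{"delta_pos": [0,0,-4],"roll": 0.042,"grip": 5},{"delta_pos": [0,0,-2],"roll": 0,"grip": 4.8}])

```text
clock: 20.6
tcp_pos: [643.0, 65.2, 104.2]
tcp_rot: [0.0, 0.999, 0.032, 0.002]
wrist_force: [0.4, -0.4, 0.2]
gripper_width: 48.1
grip_force: 0.0
```

```bash
python3 go.py 477.5 32.8 99 .065 477.5 32.8 20 .065
```

```text
t 20.6 p [643.   65.2 104.2] phi 0.063 tilt 0.004 F [ 0.4 -0.4  0.2] w 48.1
roll -0.002 d -16.73 2.16 0.52
roll 0.000 d 0.00 0.00 7.90
```

Request:
apply_moves(plan=[{"delta_pos": [-4.17,0.54,0],"roll": 0,"grip": 4.8},{"delta_pos": [-4.17,0.54,0],"roll": 0,"grip": 4.8},{"delta_pos": [-4.17,0.54,0],"roll": 0,"grip": 4.8},{"delta_pos": [-4.16,0.54,0],"roll": 0,"grip": 4.8},{"delta_pos": [0,0,3.5],"roll": 0,"grip": 4.8},{"delta_pos": [0,0,3.5],"roll": 0,"grip": 4.8},{"delta_pos": [0,0,0],"roll": 0,"grip": 4.8},{"delta_pos": [0,0,0],"roll": 0,"grip": 4.8}])

```text
clock: 21.4
tcp_pos: [477.3, 32.9, 31.0]
tcp_rot: [0.0, 0.999, 0.032, -0.0]
wrist_force: [0.2, -0.4, -0.6]
gripper_width: 48.3
grip_force: 0.0
```

```bash
python3 go.py 477.5 32.8 -7 .065; python3 - <<'E'
from bench import read_camera
import cv2,numpy as np
g=lambda i:cv2.resize(i,None,fx=4.8,fy=4.8,interpolation=cv2.INTER_CUBIC)
a=g(read_camera("side")[:,:,::-1][185:248,195:350]); b=g(read_camera("top")[:,:,::-1][140:200,215:335])
o=np.zeros((600,800,3),np.uint8); o[:a.shape[0],:a.shape[1]]=a; o[312:600,:b.shape[1]]=b; cv2.imwrite("pics/c7.png",o)
E
```

```text
t 21.4 p [477.3  32.9  31. ] phi 0.065 tilt 0.001 F [ 0.2 -0.4 -0.6] w 48.3
roll -0.000 d 0.02 0.01 3.80
```

View pics/c7.png

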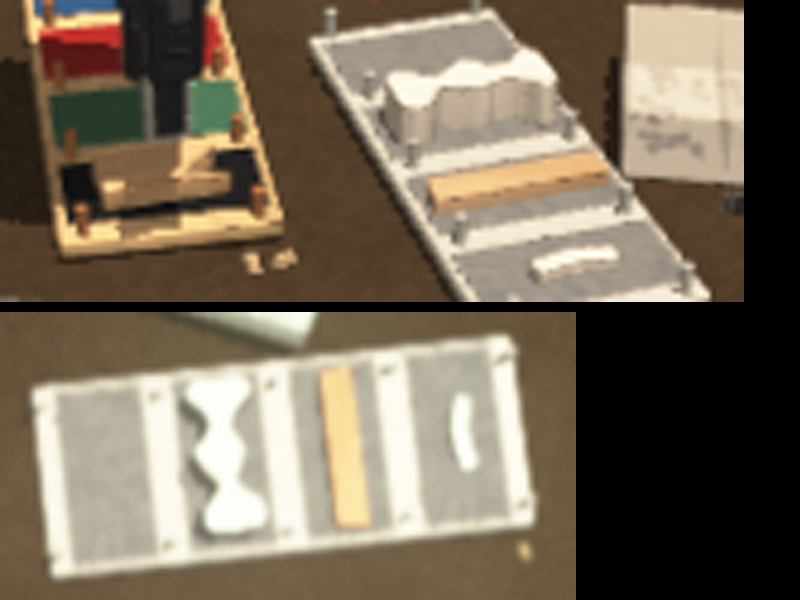

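The foam lies flat and centred in the second bay (about (225,455) in the lower half of the picture). Now the pine block.

Request:
apply_moves(plan=[{"delta_pos": [0,0,1.5],"roll": 0,"grip": 4.8},{"delta_pos": [0,0,1.4],"roll": 0,"grip": 4.8},{"delta_pos": [0,0,1],"roll": 0,"grip": 4.8},{"delta_pos": [0,0,0],"roll": 0,"grip": 4.8},{"delta_pos": [0,0,0],"roll": 0,"grip": 3},{"delta_pos": [0,0,0],"roll": 0,"grip": 1},{"delta_pos": [0,0,0],"roll": 0,"grip": 0},{"delta_pos": [0,0,0],"roll": 0,"grip": 0}])

```text
clock: 22.3
tcp_pos: [477.5, 32.8, -7.6]
tcp_rot: [0.0, 0.999, 0.032, 0.001]
wrist_force: [-1.1, 1.2, 7.0]
gripper_width: 29.1
grip_force: 59.9
```

```bash
python3 go.py 477.5 32.8 92 .065 634.8 130.7 92 0.107
```

```text
t 22.3 p [477.5  32.8  -7.6] phi 0.065 tilt 0.001 F [-1.1  1.2  7. ] w 29.1
roll -0.000 d -0.00 0.00 -9.96
roll -0.042 d 16.69 -8.05 -0.00
```

Request:
apply_moves(plan=[{"delta_pos": [0,0,-2],"roll": 0,"grip": 0},{"delta_pos": [0,0,-4],"roll": 0,"grip": 0},{"delta_pos": [0,0,-4],"roll": 0,"grip": 0},{"delta_pos": [0,0,0],"roll": -0.042,"grip": 0},{"delta_pos": [4.17,-2.01,0],"roll": 0,"grip": 0},{"delta_pos": [4.17,-2.01,0],"roll": 0,"grip": 0},{"delta_pos": [4.17,-2.01,0],"roll": 0,"grip": 0},{"delta_pos": [4.17,-2.01,0],"roll": 0,"grip": 0}])

```text
clock: 23.1
tcp_pos: [635.8, 131.7, 92.3]
tcp_rot: [0.0, 0.999, 0.053, 0.0]
wrist_force: [-0.1, -0.5, -0.8]
gripper_width: 29.0
grip_force: 59.4
```

Request:
apply_moves(plan=[{"delta_pos": [0,0,0],"roll": 0,"grip": 0},{"delta_pos": [0,0,2.5],"roll": 0,"grip": 0},{"delta_pos": [0,0,2.5],"roll": 0,"grip": 0},{"delta_pos": [0,0,2],"roll": 0,"grip": 0},{"delta_pos": [0,0,0],"roll": 0,"grip": 0},{"delta_pos": [0,0,0],"roll": 0,"grip": 0},{"delta_pos": [0,0,0],"roll": 0,"grip": 0},{"delta_pos": [0,0,0],"roll": 0,"grip": 0}])

```text
clock: 23.9
tcp_pos: [634.9, 130.6, 22.7]
tcp_rot: [0.0, 0.999, 0.053, 0.001]
wrist_force: [0.1, 0.4, -0.9]
gripper_width: 29.0
grip_force: 59.4
```

```bash
python3 go.py 634.8 130.7 -8.8 0.107
```

```text
t 23.9 p [634.9 130.6  22.7] phi 0.107 tilt 0.002 F [ 0.1  0.4 -0.9] w 29.0
roll -0.000 d -0.01 -0.02 3.15
```

Request:
apply_moves(plan=[{"delta_pos": [0,0,1.2],"roll": 0,"grip": 0},{"delta_pos": [0,0,1.1],"roll": 0,"grip": 0},{"delta_pos": [0,0,0.5],"roll": 0,"grip": 0},{"delta_pos": [0,0,0.35],"roll": 0,"grip": 0},{"delta_pos": [0,0,0],"roll": 0,"grip": 0},{"delta_pos": [0,0,0],"roll": 0,"grip": 0},{"delta_pos": [0,0,0],"roll": 0,"grip": 3.3},{"delta_pos": [0,0,0],"roll": 0,"grip": 4}])

```text
clock: 24.7
tcp_pos: [634.4, 130.6, -10.4]
tcp_rot: [0.0, 0.999, 0.053, -0.0]
wrist_force: [0.4, -0.3, -0.6]
gripper_width: 40.0
grip_force: 0.0
```

Request:
apply_moves(plan=[{"delta_pos": [0,0,0],"roll": 0,"grip": 4.4},{"delta_pos": [0,0,0],"roll": 0,"grip": 4.4},{"delta_pos": [0,0,-1],"roll": 0,"grip": 4.4},{"delta_pos": [0,0,-3],"roll": 0,"grip": 4.4},{"delta_pos": [0,0,-4],"roll": 0,"grip": 4.4},{"delta_pos": [0,0,-4],"roll": 0,"grip": 4.4},{"delta_pos": [-4,-1,-3],"roll": 0,"grip": 4.4},{"delta_pos": [-4,-1,-2],"roll": 0,"grip": 4.4}])

```text
clock: 25.5
tcp_pos: [553.2, 141.8, 161.8]
tcp_rot: [-0.0, 0.999, 0.053, 0.002]
wrist_force: [1.1, 1.0, -0.1]
gripper_width: 44.0
grip_force: 0.0
```

Request:
apply_moves(plan=[{"delta_pos": [-3,-3.5,0],"roll": 0,"grip": 4.4},{"delta_pos": [-3,-3.5,0],"roll": 0,"grip": 4.4},{"delta_pos": [0,-4,0],"roll": 0,"grip": 4.4},{"delta_pos": [0,-4,0],"roll": 0,"grip": 4.4},{"delta_pos": [0,0,0],"roll": 0,"grip": 4.4},{"delta_pos": [0,0,0],"roll": 0,"grip": 4.4},{"delta_pos": [0,0,0],"roll": 0,"grip": 4.4},{"delta_pos": [0,0,0],"roll": 0,"grip": 4.4}])

```text
clock: 26.3
tcp_pos: [478.1, 283.5, 159.4]
tcp_rot: [0.0, 0.999, 0.053, 0.0]
wrist_force: [0.3, -0.4, 0.5]
gripper_width: 43.9
grip_force: 0.0
```

```bash
python3 go.py; python3 - <<'E'
from bench import read_camera
import cv2,numpy as np
g=lambda i,s:cv2.resize(i,None,fx=s,fy=s,interpolation=cv2.INTER_CUBIC)
a=g(read_camera("side")[:,:,::-1][165:250,195:365],3.3); b=g(read_camera("top")[:,:,::-1][140:205,215:335],4.8)
o=np.zeros((600,800,3),np.uint8); o[:a.shape[0],:a.shape[1]]=a; o[288:600,:b.shape[1]]=b; cv2.imwrite("pics/c8.png",o)
E
```

```text
t 26.3 p [478.1 283.5 159.4] phi 0.105 tilt 0.000 F [ 0.3 -0.4  0.5] w 43.9
```

View pics/c8.png

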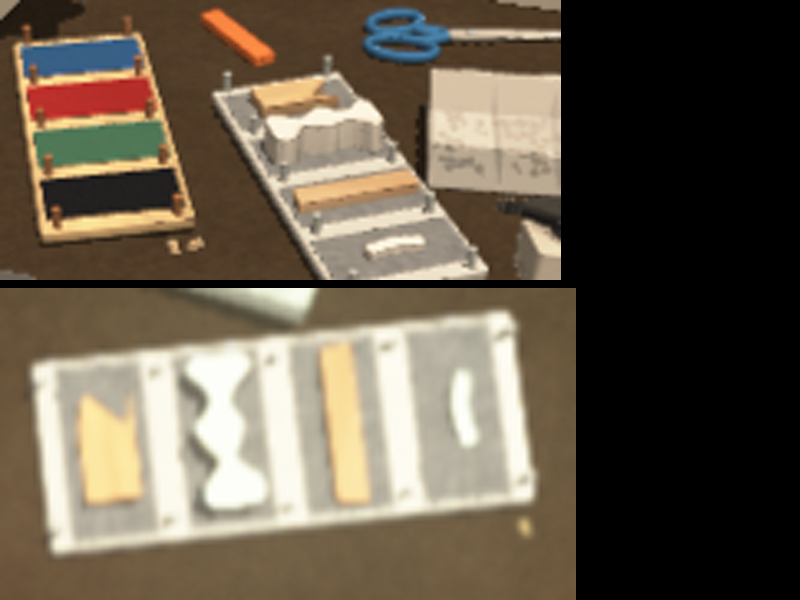

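The picture shows pine block, foam, strip and sliver lying flat, left to right, in the white rack's bays at about (110,448), (225,430), (345,425) and (463,408). The cards are still in place. I'll do a numeric check, then hand in if it passes.

```bash
python3 - <<'E'
from h import *
from bench import bot
O=np.array([645.4,32.3]);a=.107;M=np.array([[np.cos(a),np.sin(a)],[-np.sin(a),np.cos(a)]])
ok=True
for n,p,z,v in [("pine",(110,448),26,99),("foam",(225,431),40,33),("strip",(346,425),24,-33),("sliver",(463,408),22,-99)]:
    r=M@(plane("top",(215+(p[0]+.5)/4.8-.5,140+(p[1]-288+.5)/4.8-.5),z)[:2]-O); e=r-[0,v]; print(n,r.round(1),e.round(1)); ok&=bool(np.all(abs(e)<9))
if ok: print(bot.close_job())
E
```

```text
pine [-1.2 97.8] [-1.2 -1.2]
foam [-0.7 34.1] [-0.7  1.1]
strip [ -1.5 -33.9] [-1.5 -0.9]
sliver [   1.6 -100.1] [ 1.6 -1.1]
the job is handed in; nothing more can be done
None
```

All four pieces lie flat in the white display rack in reverse order, each measured within about 2 mm of its bay centre, and the job was handed in at about 26 s of the 109 s allowed; no verdict was returned.

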